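Bring the valve of a flat hand-cart wheel to the top

TASK

The hand-cart wheel leaning back in the bench stand has a flat tyre that is to be pumped up: with the fingertips push its blue spokes, one after another and gently, to turn the wheel either way round until the valve stem with the yellow cap is at the very top of the wheel, at twelve o'clock, straight up from the axle. Only push: do not pinch a spoke or fling the wheel, keep off the valve and off the flat tyre, which would creep on the rim, and do not disturb the other things on the bench. Leave the wheel standing still and draw clear of it.

Things in the scene. Friction and masses are not known exactly. Their poses are not given: they have to be found in the camera images.
- stand: bench wheel stand with a tilting head, bolted down and locked: base plate 150 mm (x, from -20 to +130) x 200 mm (y) x 10 mm; behind the wheel two cheeks and a head block, 175 mm high, carry a stub axle. The front of the wheel is open. Origin on the bench straight below the wheel's centre; z up; x level, away from the robot, y to its left
- axle (a point): centre of the wheel, on the axle in the wheel's mid-plane, 195 mm above the bench. It does not turn with the wheel. x along the axle, away from the robot and 40 degrees downwards; z up the slope of the wheel, which leans back 40 degrees from upright, its face up towards the robot; y as the stand's. The wheel lies in this y-z plane; axle end and nut stick out 54 mm in front (-x)
- wheel (a joint): wheel angle, rad: 0 (or any multiple of 6.283) with the valve at the very top; grows clockwise as seen from the robot (top going to the robot's right, -y of axle). No stops either way. Starts between 1.75 and 4.53. Stiff greased bearing: 0.12 N m (1.3 N at 90 mm from the axle) turns it; it stays where it is left, hardly coasting
- valve (a point): middle of the yellow valve cap, 107 mm from the axle, turning with the wheel; z points from the axle outwards through the valve (the same as axle's z when the valve is at the top), x along the axle like axle's. The brass stem (8 mm thick) runs from the rim towards the axle into the cap (13 mm thick), 140 to 98 mm from the axle, in the mid-plane
- rim: blue rim of the 16-inch hand-cart wheel; origin on the axle in the mid-plane, same axes as valve. Inside diameter 278 mm, outside 316 mm under the tyre, 35 mm wide along the axle. The hub at its centre is 60 mm across and 60 mm long, with thinner black ends, 36 mm across, to 40 mm each side of the mid-plane
- spokes: the wheel's five straight blue spokes, same origin and axes as rim: each 16 mm wide, 36 mm deep along the axle (18 mm each side of the mid-plane), from the hub (30 mm from the axle) to the rim (139 mm). Seen from the robot they lie 36, 108, 180, 252 and 324 degrees clockwise from the valve; openings between spokes are about 90 mm wide at 90 mm from the axle
- tyre: the flat black tyre on the rim, same origin and axes as rim: 396 mm outside diameter, 40 mm wide (20 mm to each side of the mid-plane), its top about 360 mm above the bench
- valve_stem: the valve stem and yellow cap, fixed in the wheel, same origin and axes as rim
- gourd_a: loose turned wooden piece standing upright (lighter brown): round body 92 mm across, thin neck, 118 mm tall; origin at the centre of its underside
- gourd_b: the same shape in darker brown, loose, standing upright, 118 mm tall; origin at the centre of its underside
- tin: loose full lacquer tin with an orange band, 104 mm across, 128 mm tall; origin at the centre of its underside
- basin: loose empty white plastic bowl, 180 mm across the rim, 65 mm tall; origin at the centre of its underside
- pump: loose hand pump lying on the bench: silver barrel, black T handle at its +x end, about 300 mm long along its x axis, 80 mm wide at the T, 32 mm tall; origin under its middle
- spanner: loose steel spanner lying on the bench beside the stand, 170 mm long along its x axis; origin under its middle
- lever: loose red plastic tyre lever lying on the bench beside the stand, 135 mm long along its x axis, 10 mm thick; origin under its middle

How it is judged:
On the way:
1. a fingertip pushes on a spoke (contact force between the fingers and spokes above 0.3 N), for 0.02 s.
At the end, for the whole second after the job is handed in: The valve is at the top, within 0.12 rad (7 degrees) of twelve o'clock (straight up the leaning wheel from the axle), the wheel stands still (below 0.03 rad/s), and every loose thing is within 20 mm of where it was and upright or lying as before (angle between the z axis of valve and the z axis of axle, either way round below 0.12 rad and z of valve in the frame of axle above 0 m and velocity of joint wheel between -0.03 and 0.03 rad/s and not (distance of any of gourd_a, gourd_b, tin, basin, pump, spanner, lever from where it was at the start of the episode above 0.02 m or angle between any of gourd_a, gourd_b, tin, basin, pump, spanner, lever's own z axis and vertical above 0.35 rad)); the robot touches nothing.
It fails at once if the flat tyre was pushed or dragged (over 5 N), or the valve stem pushed (over 2 N) (contact force between any of the fingers, the arm and tyre above 5 N or contact force between any of the fingers, the arm and valve_stem above 2 N).
It fails at once if a spoke or the rim was pinched, or pressed hard (over 25 N) with the wheel standing still ((contact force between any of the fingers, the arm and spokes above 25 N or contact force between any of the fingers, the arm and rim above 25 N) and velocity of joint wheel between -0.05 and 0.05 rad/s).
It fails at once if the wheel was struck or shoved hard (over 60 N) (contact force between any of the fingers, the arm and spokes above 60 N or contact force between any of the fingers, the arm and rim above 60 N).
It fails at once if the wheel was flung round (over 3 rad/s) (velocity of joint wheel above 3 rad/s or velocity of joint wheel below -3 rad/s).
It fails at once if something else on the bench was moved over 20 mm, lifted or tipped (distance of any of gourd_a, gourd_b, tin, basin, pump, spanner, lever from where it was at the start of the episode above 0.02 m or angle between any of gourd_a, gourd_b, tin, basin, pump, spanner, lever's own z axis and vertical above 0.35 rad).
It also fails if it takes over 61 s, if anything falls off the work surface, if the arm or the gripper's body presses on something with over 40 N, if the wrist force passes 120 N, or if a joint passes its speed limit or range.

ROBOT

A 6-joint arm with a two-finger parallel gripper is mounted at the origin on the work surface. World frame = base frame: x ahead of the robot, y to its left, z up, the work surface at z = 0. Lengths are in m, angles in rad, forces in N, time in s.
With the tool pointing down it reaches from about 0.325 to 0.775 m from the base axis. Payload 5.5 kg.
Tool frame: the origin (TCP) lies between the finger pads; the fingertips stand 8 mm ahead of it and the grasp point (between the pads) lies 11 mm behind it (tcp_to_tips is the distance from the TCP to the fingertips, in m); z points along the fingers, y is the direction in which the jaws open and shut (so a half turn about z gives the same grasp; the last joint's range is limited). The gripper opens to 88 mm and grips with 3 to 60 N. Pads are 20 mm wide; open, the fingers measure 115 mm over their backs; the gripper's body (75 mm by 178 mm) begins 61 mm behind the grasp point.
Start: joints at [1.224, 0.091, 1.231, -0, 1.82, -0.057], TCP at [0.171, 0.575, 0.231] pointing down, gripper open.
Joint ranges: [-2.87, 2.87], [-0.86, 2.18], [0.17, 2.46], [-1.51, 4.65], [0.06, 2.69], [-2.65, 2.65]. Speed limits (rad/s): [2.57, 2.57, 3.01, 3.14, 3.14, 3.14].

INTERFACE

Orientations are given as a unit quaternion [w, x, y, z].
In Python, from bench import * gives the robot as it stands. Calls block until the motion is done:
- move_to(position, orientation): joint-space move of the TCP to a pose.
- move_l(position, speed=0.15, orientation=None): straight line of the TCP; orientation=None keeps the orientation; speed is the mean speed in m/s.
- movej(angles): joint-space move.
- gripper_open() and close(): open the fingers fully, or close them until they stop; the grip force is fixed at half the most.
- hold(seconds).
- inverse_kinematics(position, orientation): joint angles nearest the present ones, or None.
- state(): the state.
- get_image(name): name is "scene" or "top" or "wrist"; returns a dict with "frame" (480x640x3 uint8, blue, green, red), "depth" (480x640 float32, m along the optical axis (not along the pixel's ray), 0 where there is no reading), "camera_matrix" (3x3 intrinsics, pixels), "k1" (the pictures are not rectified: a ray, as slopes to the right and down, at radius r is drawn at 1 + k1 r^2 times it, then the intrinsics apply), "view" (4x4, takes a point from world to camera coordinates). Camera axes: x right, y up, looking along -z (the intrinsics and any distortion apply to the point x, -y, -z); pixel columns grow to the right and rows downward; lengths in m; the calibration is good to about 2 mm. A picture is of the moment at which its call begins.
A pose or a line that the arm cannot do raises IKError and nothing moves.
- job_done(): hands the job in, once; it reports no verdict.
The state is a dict: "time": time; "joint_pos": joint angles; "dq": joint speeds; "joint_torque": joint torques, N m; "ee_pos": TCP position; "ee_rot": TCP orientation; "ft_force": force on the tool from outside, world axes, zero at the start; "moment": the same for the moment, N m; "finger_gap": finger opening in m.
Only numpy, scipy, OpenCV 4.12 (cv2) and the standard library are available. Lean on these libraries where they do the work, as an engineer would, in place of code of your own. Each camera call takes 0.05 s, during which the arm holds its last target.

## Working session

There is one attempt and no reset: what is moved stays moved. The work goes in short steps, each a Python script; the robot and the scene stay as the last script left them, time stands still between calls to the robot, and variables do not carry over. Pictures are saved under pics/ and viewed, and the job is handed in when it is done.

```bash
ls; mkdir -p pics; python3 - <<'E'
from bench import *
import cv2
s=state();print(s)
for n in ["scene","top","wrist"]:
    im=get_image(n);cv2.imwrite(f"pics/{n}0.png",im["frame"]);print(n,im["camera_matrix"],im["k1"],im["view"])
E
```

```text
pics
{'time': 0.0, 'joint_pos': array([ 1.22427798e+00,  9.18576028e-02,  1.23187442e+00, -4.21153915e-05,
        1.81978535e+00, -5.67455138e-02]), 'dq': array([-0.00055262, -0.00135881,  0.00273481,  0.00073463, -0.00044729,
        0.00244594]), 'joint_torque': array([-2.99924686e-03, -4.46434164e+01, -4.06451190e+01,  6.96248584e-02,
        2.91727111e-02, -1.74342808e-04]), 'ee_pos': array([0.17138788, 0.57471242, 0.22951409]), 'ee_rot': array([-1.72730453e-04,  1.44385084e-01,  9.89521107e-01, -9.46950991e-04]), 'ft_force': array([ 0.83871857, -1.34956601, -0.32433634]), 'moment': array([-0.00066686, -0.02458454, -0.01354827]), 'finger_gap': 0.08784649719942816}
scene [[567.02364603   0.         320.83886619]
 [  0.         567.02364603 233.68403385]
 [  0.           0.           1.        ]] 0.011092117525524083 [[-0.01879797  0.99978484  0.00876969 -0.03133047]
 [-0.79978533 -0.02030002  0.59994278  0.3198588 ]
 [ 0.59999172  0.00426383  0.79999485 -2.0102044 ]
 [ 0.          0.          0.          1.        ]]
top [[493.74343422   0.         322.94466245]
 [  0.         493.74343422 243.44883741]
 [  0.           0.           1.        ]] -0.11710464402507684 [[-1.39761008e-02 -9.99902126e-01 -6.37683123e-04  2.26748552e-02]
 [ 9.91992738e-01 -1.39455991e-02  1.25522621e-01 -5.56288660e-01]
 [-1.25519229e-01  1.12173979e-03  9.92090553e-01 -1.66401681e+00]
 [ 0.00000000e+00  0.00000000e+00  0.00000000e+00  1.00000000e+00]]
wrist [[375.52571424   0.         315.24150128]
 [  0.         375.52571424 237.78250324]
 [  0.           0.           1.        ]] -0.06628763994259772 [[ 0.28496312  0.95853455 -0.00274342 -0.59948078]
 [-0.92995267  0.27576998 -0.243185    0.03029504]
 [-0.23234468  0.07185001  0.96997605 -0.38872093]
 [ 0.          0.          0.          1.        ]]
```

View pics/scene0.png

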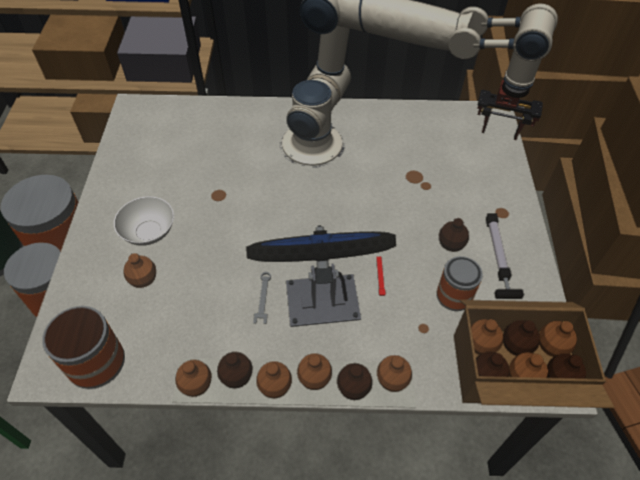

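View pics/top0.png

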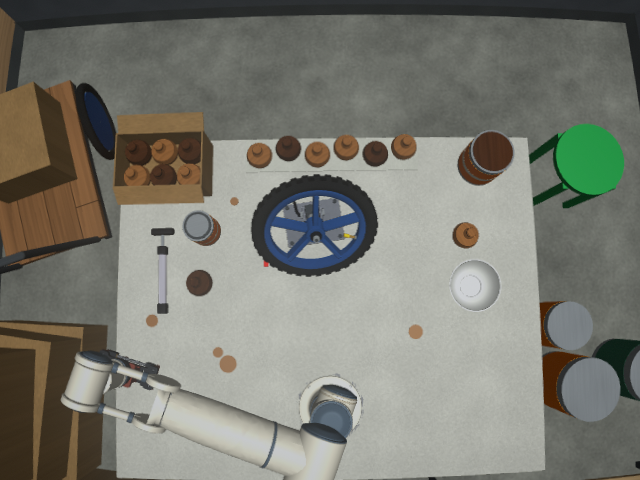

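The top view shows the wheel at about (315,225). The yellow cap is near (348,237), on the robot's right and slightly below the axle, and the nut is at (316,237). Next I'll measure these properly.

```bash
cat > h.py <<'E'
from bench import *
import numpy as np, cv2
from scipy.optimize import least_squares
def ray(im,uv):
    uv=np.atleast_2d(uv).astype(float);K=im["camera_matrix"]
    d=(uv-[K[0,2],K[1,2]])/[K[0,0],K[1,1]]
    s=d.copy()
    for _ in range(10): s=d/(1+im["k1"]*(s**2).sum(1,keepdims=True))
    V=im["view"];R=V[:3,:3];o=-R.T@V[:3,3]
    dc=np.c_[s[:,0],-s[:,1],-np.ones(len(s))]
    return o,dc@R   # times depth -> world
def pts(im,mask):
    v,u=np.nonzero(mask&(im["depth"]>0));o,d=ray(im,np.c_[u,v])
    return o+d*im["depth"][v,u][:,None]
def mask(im,name):
    h=cv2.cvtColor(im["frame"],cv2.COLOR_BGR2HSV)
    r=dict(blue=((100,120,50),(125,255,255)),yellow=((22,140,120),(35,255,255)),red=((0,180,120),(6,255,255)))[name]
    return cv2.inRange(h,*r)>0
def project(im,P):
    V=im["view"];c=np.atleast_2d(P)@V[:3,:3].T+V[:3,3]
    s=np.c_[c[:,0],-c[:,1]]/(-c[:,2:]);s=s*(1+im["k1"]*(s**2).sum(1,keepdims=True));K=im["camera_matrix"]
    return s*[K[0,0],K[1,1]]+[K[0,2],K[1,2]]
E
python3 - <<'E'
from h import *
im=get_image("top")
m=mask(im,"blue"); box=np.zeros_like(m);box[160:290,235:390]=1;m&=box
P=pts(im,m);print(len(P))
P=P[(P[:,2]>.05)&(P[:,2]<.4)]
# front face of rim & spokes: axial offset ~ -18mm; plane fit robust
def f(p): 
    yaw=p[0]; ti=p[1]
    n=np.array([np.cos(yaw)*np.cos(ti),np.sin(yaw)*np.cos(ti),-np.sin(ti)])
    return (P@n-p[2])
r=least_squares(f,[0,np.radians(40),.2],loss="soft_l1",f_scale=.002)
print(r.x[0],np.degrees(r.x[1]),r.x[2],np.percentile(f(r.x),[5,25,50,75,95]))
y=mask(im,"yellow")&box; v,u=np.nonzero(y);print(u.mean(),v.mean(),len(u));print(pts(im,y).mean(0))
# outline of tyre ellipse: dark & depth-based points above bench
h=cv2.cvtColor(im["frame"],cv2.COLOR_BGR2HSV)
big=cv2.resize(im["frame"][160:290,235:390],None,fx=5,fy=5,interpolation=cv2.INTER_CUBIC);cv2.imwrite("pics/crop.png",big[:600])
np.savez("wm.npz",P=P)
E
```

```text
3205
0.13558566979547404 39.34250158032609 0.31238460168767507 [-0.00813193 -0.00334111 -0.00034109  0.00602826  0.0228897 ]
346.4736842105263 235.26315789473685 19
[ 0.56552398 -0.06071756  0.1644682 ]
```

View pics/crop.png

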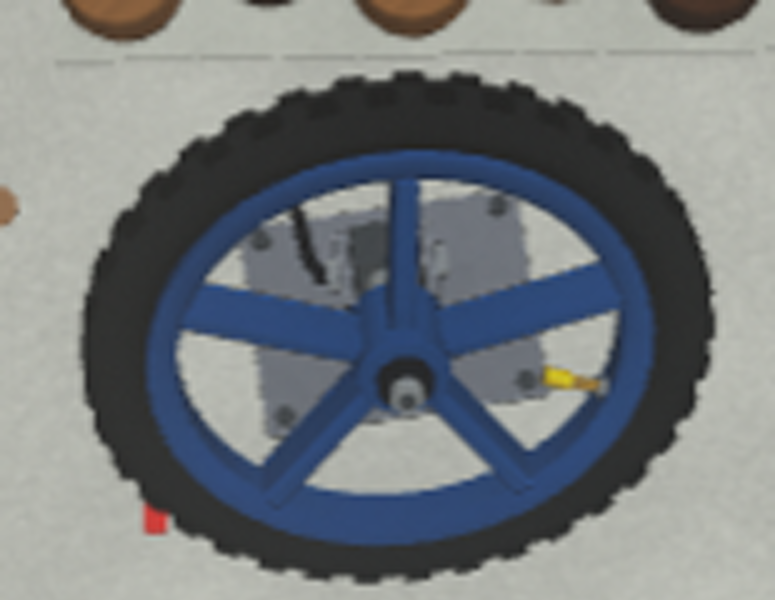

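```bash
cat >> h.py <<'E'
def frame(x,y,yaw,ti=np.radians(40)):
    X=np.array([np.cos(yaw)*np.cos(ti),np.sin(yaw)*np.cos(ti),-np.sin(ti)])
    Y=np.array([-np.sin(yaw),np.cos(yaw),0]);Z=np.cross(X,Y)
    return np.array([x,y,.195]),np.c_[X,Y,Z]
E
python3 - <<'E'
from h import *
im=get_image("top")
box=np.zeros((480,640),bool);box[160:290,235:390]=1
h=cv2.cvtColor(im["frame"],cv2.COLOR_BGR2HSV)
bl=mask(im,"blue")&box
# wheel silhouette: not bright
dark=(h[...,2]<75)&box
lab=cv2.connectedComponentsWithStats((dark|bl).astype(np.uint8))
i=1+np.argmax(lab[2][1:,4]); sil=lab[1]==i
c=max(cv2.findContours(sil.astype(np.uint8),cv2.RETR_EXTERNAL,cv2.CHAIN_APPROX_NONE)[0],key=cv2.contourArea)
print("tyre ellipse",cv2.fitEllipse(c))
c2=max(cv2.findContours(bl.astype(np.uint8),cv2.RETR_EXTERNAL,cv2.CHAIN_APPROX_NONE)[0],key=cv2.contourArea).reshape(-1,2)
print("rim ellipse",cv2.fitEllipse(c2))
# rays of rim outer contour; front-face outer edge radius ~158 at axial -17.5: fit x,y,yaw
o,d=ray(im,c2)
def res(p,R=.158,ax=-.0175,full=False):
    A,B=frame(*p); n=B[:,0]; t=((A+ax*n-o)@n)/(d@n); q=(o+d*t[:,None]-A)@B
    return np.hypot(q[:,1],q[:,2])-R
r=least_squares(res,[.56,-.0,.13],loss="soft_l1",f_scale=.002);print(r.x,np.std(r.fun))
rr=least_squares(lambda p:res(p[:3],p[3]),[*r.x,.158],loss="soft_l1",f_scale=.002);print(rr.x,np.std(rr.fun))
# depth based
P=pts(im,bl)
P=P[(P[:,2]>.05)&(P[:,2]<.4)]
for p in (r.x,rr.x[:3]):
    A,B=frame(*p);q=(P-A)@B;rad=np.hypot(q[:,1],q[:,2])
    print("axial of rim",np.percentile(q[(rad>.143)&(rad<.157),0],[10,25,50,75,90]))
    s=(rad>.05)&(rad<.12)&(q[:,0]<-.012)
    a=np.arctan2(-q[s,1],q[s,2])  # clockwise from robot
    z=np.exp(5j*a).mean();print("spoke phase deg",np.degrees(np.angle(z))/5,abs(z))
    v,u=np.nonzero(mask(im,"yellow")&box)
    o2,d2=ray(im,np.c_[u,v]);n=B[:,0];t=((A-.004*n-o2)@n)/(d2@n);yq=((o2+d2*t[:,None]-A)@B).mean(0);print("cap",yq,np.hypot(*yq[1:]),np.degrees(np.arctan2(-yq[1],yq[2])))
    g=project(im,np.array([A+B@[-.054,0,0],A+B@[0,0,.198],A+B@[0,0,-.198]]));print(g)
# base plate
gr=(h[...,1]>15)&(h[...,2]>80)&(h[...,2]<150)&box
E
```

```text
tyre ellipse ((313.81341552734375, 225.06826782226562), (98.93061828613281, 125.82109832763672), 81.11688232421875)
rim ellipse ((314.621337890625, 229.0428009033203), (77.35879516601562, 100.66990661621094), 80.79945373535156)
[0.58529349 0.04080265 0.14200124] 0.0016574727157120884
[0.58527752 0.04079511 0.14218006 0.15770125] 0.001657320631146625
axial of rim [-0.02215414 -0.02054146 -0.01852817 -0.01615689 -0.01285959]
spoke phase deg 7.631301196031588 0.9477763779423246
cap [-0.004      -0.09746627 -0.04745618] 0.10840555004112 115.96137959014749
[[316.37292526 239.4966017 ]
 [306.76220858 176.33823954]
 [321.01580817 271.54029401]]
axial of rim [-0.02213579 -0.02053305 -0.01851468 -0.01613121 -0.01285164]
spoke phase deg 7.628306217646079 0.9477173510135362
cap [-0.004      -0.09745511 -0.04745692] 0.10839583882991746 115.96431318900318
[[316.3778619  239.50138729]
 [306.75702919 176.34482928]
 [321.02469844 271.54391294]]
```

```bash
cat >> h.py <<'E'
from scipy.spatial.transform import Rotation as Rn
A0,B0=frame(.5853,.0408,.142)
def pose(ang,r=.09,ax=-.006,roll=0,lean=0):
    """ang deg clockwise from top; roll: tool y direction, deg clockwise from up-slope; lean: tool tilted about wheel y (deg, + = steeper)"""
    a=np.radians(ang);p=A0+B0@[ax,-r*np.sin(a),r*np.cos(a)]
    b=np.radians(roll);y=np.array([0,-np.sin(b),np.cos(b)]);z=np.array([1.,0,0]);x=np.cross(y,z)
    R=Rn.from_rotvec([0,np.radians(lean),0]).as_matrix()
    M=B0@R@np.c_[x,y,z]
    q=Rn.from_matrix(M).as_quat();return p,q[[3,0,1,2]]
E
python3 - <<'E'
from h import *
for lean in (0,20):
  for mode in ("fix0","fix90","rad","tan"):
    out=[]
    for a in range(-120,250,15):
        best='.'
        for fl in (0,180):
            roll={"fix0":0,"fix90":90,"rad":a,"tan":a+90}[mode]+fl
            try: j=inverse_kinematics(*pose(a,roll=roll,lean=lean))
            except Exception as e: j=None
            if j is not None: best=("A" if fl==0 else "B") if best=='.' else 'X'
        out.append(best)
    print(lean,mode,''.join(out))
for a in (8,60,-60,-108,160):
    for roll in (0,90,180,270):
        j=inverse_kinematics(*pose(a,roll=roll));print(a,roll,None if j is None else np.round(j,2))
E
```

```text
0 fix0 AAAAAAAAAAAAXXXXXX......A
0 fix90 XXXXXXXXXXXXXXXXXX......X
0 rad XXXXXXXAAAAAXXXXXX......X
0 tan XAAAXXXXXXXXXXXBBB......X
20 fix0 AAAAAAAAAAAAAAAAAAAAAAAAA
20 fix90 XXXXXXXXXXXXXXXXXXXXXXXXX
20 rad XXXXXXXAAAAAXXXXXXXXBBBXX
20 tan XAAAXXXXXXXXXXBBBBXXXXXXX
8 0 [-0.09 -0.53  1.91  0.23  0.91 -0.29]
8 90 [-0.09 -0.53  1.91  0.23  0.91  1.28]
8 180 None
8 270 [-0.09 -0.53  1.91  0.23  0.91 -1.86]
60 0 [-0.28 -0.57  2.    0.41  0.92 -0.54]
60 90 [-0.28 -0.57  2.    0.41  0.92  1.03]
60 180 [-0.28 -0.57  2.    0.41  0.92  2.6 ]
60 270 [-0.28 -0.57  2.    0.41  0.92 -2.11]
-60 0 [ 0.15 -0.63  2.04 -0.    0.86  0.01]
-60 90 [ 0.15 -0.63  2.04 -0.    0.86  1.58]
-60 180 None
-60 270 [ 0.15 -0.63  2.04 -0.    0.86 -1.57]
-108 0 [ 0.17 -0.79  2.23 -0.03  0.83  0.04]
-108 90 [ 0.17 -0.79  2.23 -0.03  0.83  1.61]
-108 180 None
-108 270 [ 0.17 -0.79  2.23 -0.03  0.83 -1.53]
160 0 None
160 90 None
160 180 None
160 270 None
```

```bash
python3 - <<'E'
from h import *
for lean in (0,10):
  for ax in (-.15,-.08,-.006):
    print(lean,ax)
    for a in (40,20,0,-30,-60,-85,-97,-105):
        j=inverse_kinematics(*pose(a,ax=ax,roll=a,lean=lean));print(a,None if j is None else np.round(j,2),np.round(pose(a,ax=ax)[0],3))
E
```

```text
0 -0.15
40 [-0.36 -0.83  1.95  0.4   1.24  0.22] [ 0.524 -0.026  0.344]
20 [-0.25 -0.82  1.92  0.32  1.22 -0.03] [0.53  0.002 0.356]
0 [-0.14 -0.82  1.92  0.23  1.2  -0.27] [0.529 0.033 0.36 ]
-30 None [0.515 0.076 0.351]
-60 None [0.489 0.106 0.326]
-85 None [0.464 0.114 0.297]
-97 None [0.452 0.112 0.283]
-105 None [0.444 0.108 0.274]
0 -0.08
40 [-0.28 -0.7   1.96  0.36  1.08  0.24] [ 0.577 -0.019  0.299]
20 [-0.19 -0.69  1.94  0.29  1.07 -0.01] [0.583 0.009 0.311]
0 [-0.1  -0.69  1.93  0.21  1.05 -0.26] [0.582 0.04  0.315]
-30 [ 0.04 -0.73  1.97  0.09  1.04 -0.63] [0.568 0.084 0.306]
-60 [ 0.15 -0.81  2.05 -0.    1.02 -1.04] [0.542 0.113 0.281]
-85 None [0.517 0.122 0.252]
-97 None [0.505 0.12  0.238]
-105 None [0.498 0.116 0.229]
0 -0.006
40 [-0.22 -0.54  1.95  0.35  0.92  0.25] [ 0.633 -0.011  0.252]
20 [-0.14 -0.53  1.92  0.27  0.92 -0.  ] [0.639 0.017 0.264]
0 [-0.06 -0.53  1.92  0.2   0.91 -0.25] [0.638 0.048 0.268]
-30 [ 0.06 -0.56  1.95  0.08  0.88 -0.63] [0.624 0.092 0.259]
-60 [ 0.15 -0.63  2.04 -0.    0.86 -1.04] [0.598 0.121 0.233]
-85 [ 0.18 -0.7   2.13 -0.04  0.84 -1.
[... 865 characters left out ...]
 0.281]
-85 [ 0.18 -0.74  1.99 -0.03  1.19 -1.44] [0.517 0.122 0.252]
-97 [ 0.19 -0.78  2.04 -0.03  1.18 -1.65] [0.505 0.12  0.238]
-105 [ 0.18 -0.81  2.08 -0.03  1.18 -1.8 ] [0.498 0.116 0.229]
10 -0.006
40 [-0.18 -0.42  1.79  0.23  1.11  0.34] [ 0.633 -0.011  0.252]
20 [-0.11 -0.4   1.76  0.18  1.11  0.07] [0.639 0.017 0.264]
0 [-0.04 -0.4   1.75  0.13  1.11 -0.2 ] [0.638 0.048 0.268]
-30 [ 0.07 -0.43  1.79  0.06  1.09 -0.61] [0.624 0.092 0.259]
-60 [ 0.15 -0.49  1.88 -0.    1.06 -1.04] [0.598 0.121 0.233]
-85 [ 0.18 -0.56  1.97 -0.03  1.03 -1.44] [0.573 0.13  0.205]
-97 [ 0.18 -0.6   2.02 -0.03  1.02 -1.65] [0.561 0.128 0.19 ]
-105 [ 0.17 -0.63  2.06 -0.02  1.02 -1.8 ] [0.554 0.124 0.181]
```

```bash
python3 - <<'E'
from h import *
close()
p=state()["ee_pos"];move_l([p[0],p[1],.40],.2)
P,Q=pose(35,ax=-.15,roll=35,lean=10)
move_to(P,Q)
s=state();print(s["time"],s["ee_pos"],P,s["finger_gap"],s["ft_force"])
for n in ("top","wrist"): cv2.imwrite(f"pics/{n}1.png",get_image(n)["frame"])
E
```

```text
5.05 [ 0.52590575 -0.01929345  0.34817099] [ 0.52576727 -0.01985767  0.34789376] 0.00024808716093411827 [0.40745409 0.17075082 0.19967896]
```

View pics/wrist1.png

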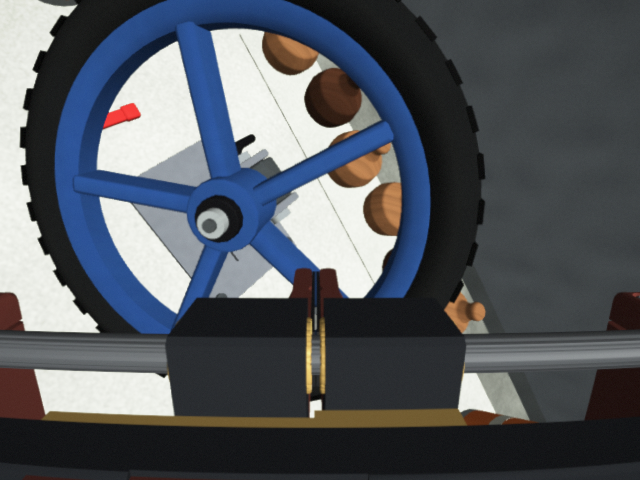

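View pics/top1.png

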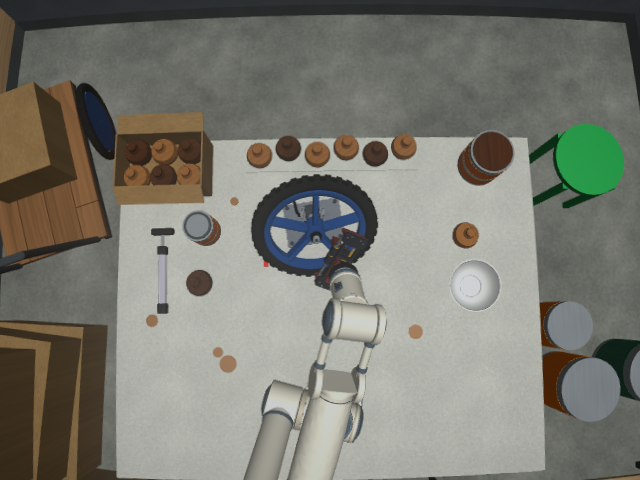

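The tip stands in front of the opening between the spokes at 8° and 80°; spoke 8° shows at wrist pixel (390,130). I'll insert now and then sweep in stages.

```bash
cat >> h.py <<'E'
def go(a,ax=-.006,sp=.06,r=.09,lean=10):
    P,Q=pose(a,r=r,ax=ax,roll=a,lean=lean);move_l(P,sp,Q)
    s=state();f=s["ft_force"]@B0
    print(round(s["time"],2),a,ax,"F(axle axes)",np.round(f,1),"err mm",np.round((s["ee_pos"]-P)*1e3,1))
    return f
E
python3 - <<'E'
from h import *
for ax in (-.08,-.03,-.006):
    f=go(35,ax,.1)
    if np.abs(f).max()>6: raise SystemExit("force")
for a in (25,20,15,10,5):
    f=go(a)
    if np.abs(f).max()>10: raise SystemExit("force")
im=get_image("top");cv2.imwrite("pics/top2.png",im["frame"][150:300,220:400].repeat(4,0).repeat(4,1))
E
```

```text
6.0 35 -0.08 F(axle axes) [0.5 0.1 0.4] err mm [0.  0.  0.6]
6.65 35 -0.03 F(axle axes) [-0.2 -0.2 -0.2] err mm [0.  0.  0.3]
7.04 35 -0.006 F(axle axes) [-0.9  0.1  0.4] err mm [-0.1  0.  -0.2]
7.45 25 -0.006 F(axle axes) [-0.   0.3  0.2] err mm [-0.1  0.   0.8]
7.73 20 -0.006 F(axle axes) [0.4 0.2 0.3] err mm [-0.1 -0.1  0. ]
8.02 15 -0.006 F(axle axes) [-0.1 -0.5 -0.4] err mm [-0.   0.1  0.1]
8.3 10 -0.006 F(axle axes) [ 0.8 -0.1 -0.5] err mm [-0.   0.1 -0.1]
8.58 5 -0.006 F(axle axes) [0.2 0.1 0.1] err mm [-0.   0.1  0. ]
```

View pics/top2.png

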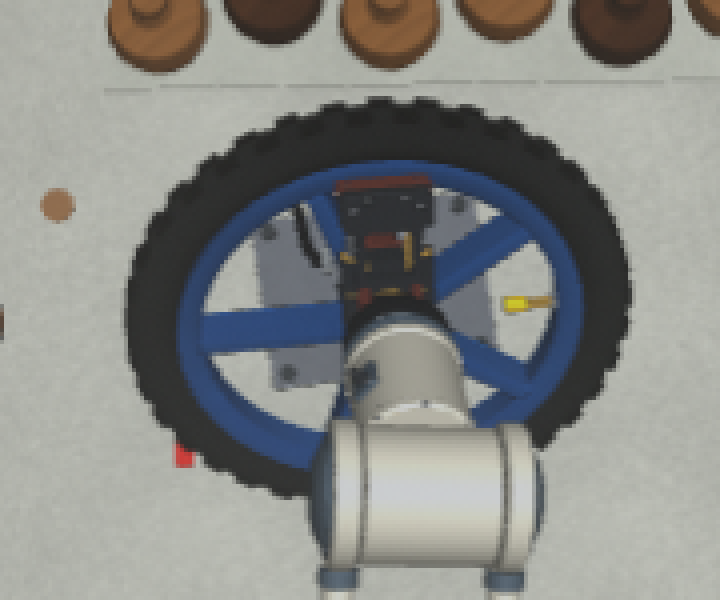

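The wheel is following: the cap has moved up to crop (515,303). I'll continue the sweep to just short of the goal.

```bash
python3 - <<'E'
from h import *
for a in list(range(-2,-86,-7)):
    f=go(a)
    if np.abs(f).max()>10: raise SystemExit("force")
im=get_image("top");cv2.imwrite("pics/top3.png",im["frame"][150:300,220:400].repeat(4,0).repeat(4,1))
box=np.zeros((480,640),bool);box[160:290,235:390]=1
def cap(im):
    v,u=np.nonzero(mask(im,"yellow")&box);o2,d2=ray(im,np.c_[u,v]);n=B0[:,0];t=((A0-.004*n-o2)@n)/(d2@n);q=((o2+d2*t[:,None]-A0)@B0).mean(0)
    return len(u),np.hypot(*q[1:]),np.degrees(np.arctan2(-q[1],q[2]))
print(cap(im))
E
```

```text
8.97 -2 -0.006 F(axle axes) [ 0.2  0.5 -0.1] err mm [-0.   0.2 -0. ]
9.3 -9 -0.006 F(axle axes) [0.1 0.4 0.3] err mm [-0.1  0.2 -0. ]
9.63 -16 -0.006 F(axle axes) [ 0.2 -0.4 -0.5] err mm [-0.   0.1 -0. ]
9.97 -23 -0.006 F(axle axes) [ 0.2 -0.8  0.3] err mm [-0.1  0.1 -0.1]
10.3 -30 -0.006 F(axle axes) [-0.   0.2 -0.1] err mm [-0.   0.   0.1]
10.63 -37 -0.006 F(axle axes) [ 0.3 -0.1 -0.1] err mm [-0.1  0.  -0.2]
10.97 -44 -0.006 F(axle axes) [-0.9  0.2  0.6] err mm [0.  0.  0.1]
11.3 -51 -0.006 F(axle axes) [ 0.2 -0.6  0.3] err mm [-0.1  0.  -0.2]
11.63 -58 -0.006 F(axle axes) [-0.  -0.1  0.1] err mm [ 0. -0.  0.]
11.97 -65 -0.006 F(axle axes) [ 0.3 -0.6 -0. ] err mm [-0.1 -0.  -0.2]
12.3 -72 -0.006 F(axle axes) [ 0.  -0.2  0.8] err mm [ 0. -0.  0.]
12.63 -79 -0.006 F(axle axes) [0.1 0.7 0.6] err mm [-0.1 -0.1 -0.1]
(17, np.float64(0.10648341319385406), np.float64(10.26772185314524))
```

View pics/top3.png

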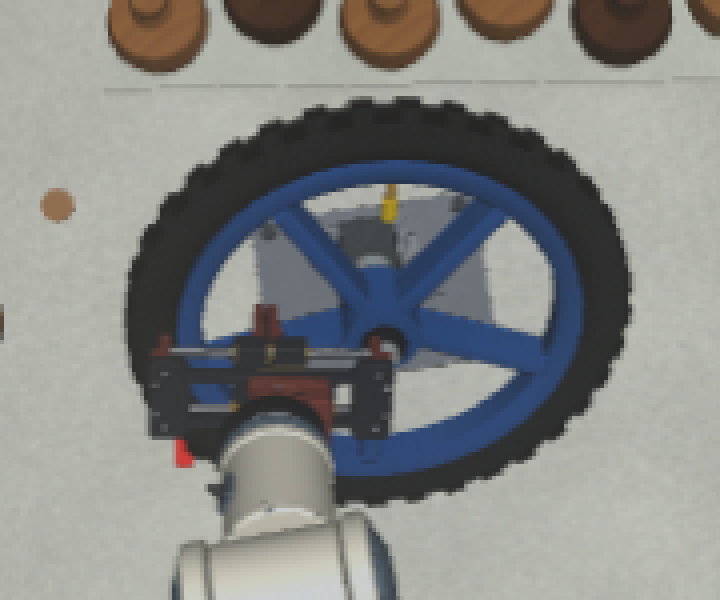

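The cap is at crop (390,208), with about 10° left to turn. I'll push 6° more, then cross-check cap and spokes before the last bit.

```bash
cat >> h.py <<'E'
box=np.zeros((480,640),bool);box[160:290,235:390]=1
def wheel(im):
    v,u=np.nonzero(mask(im,"yellow")&box);o2,d2=ray(im,np.c_[u,v]);n=B0[:,0];t=((A0-.004*n-o2)@n)/(d2@n);q=((o2+d2*t[:,None]-A0)@B0).mean(0)
    P=pts(im,mask(im,"blue")&box);w=(P-A0)@B0;rad=np.hypot(w[:,1],w[:,2])
    s=(rad>.05)&(rad<.12)&(w[:,0]<-.012)&(w[:,0]>-.026);a=np.arctan2(-w[s,1],w[s,2])
    ph=np.degrees(np.angle(np.exp(5j*a).mean()))/5
    return "cap n,r,deg",len(u),round(np.hypot(*q[1:]),4),round(np.degrees(np.arctan2(-q[1],q[2])),2),"spoke-based",round((ph-36+36)%72-36,2)
E
python3 - <<'E'
from h import *
go(-85,sp=.04);hold(.3);print(wheel(get_image("top")))
E
```

```text
13.07 -85 -0.006 F(axle axes) [0.4 0.3 0.8] err mm [ 0.1 -0.   0.1]
('cap n,r,deg', 16, np.float64(0.1045), np.float64(8.7), 'spoke-based', np.float64(8.62))
```

```bash
python3 - <<'E'
from h import *
for a in (-88,-90,-92):
    go(a,sp=.02);hold(.3);print(wheel(get_image("top")))
E
```

```text
13.8 -88 -0.006 F(axle axes) [-0.3  0.3  0.7] err mm [-0.2 -0.  -0.3]
('cap n,r,deg', 21, np.float64(0.1041), np.float64(6.11), 'spoke-based', np.float64(5.57))
14.46 -90 -0.006 F(axle axes) [ 0.3 -0.7 -0.1] err mm [-0.1 -0.  -0.1]
('cap n,r,deg', 21, np.float64(0.1046), np.float64(4.55), 'spoke-based', np.float64(3.74))
15.12 -92 -0.006 F(axle axes) [0.1 1.2 0.3] err mm [-0.2 -0.1 -0.3]
('cap n,r,deg', 17, np.float64(0.104), np.float64(2.19), 'spoke-based', np.float64(1.82))
```

Each degree of tip travel now turns the wheel by one degree. I'll push 2° more, back off the spoke and withdraw.

```bash
python3 - <<'E'
from h import *
go(-94,sp=.02);hold(.3);print(wheel(get_image("top")))
go(-84,sp=.03);go(-84,-.03,.05);go(-84,-.08,.08)
print(wheel(get_image("top")))
go(-50,-.1,.1);go(-30,-.15,.1)
p=state()["ee_pos"];s=state()
P=[p[0]-.05,p[1]+.0,p[2]+.08]
try: move_l(P,.1)
except Exception as e: print(e)
hold(.5)
im=get_image("top");print(wheel(im),state()["ee_pos"]);cv2.imwrite("pics/top4.png",im["frame"]);cv2.imwrite("pics/sc4.png",get_image("scene")["frame"])
E
```

```text
15.78 -94 -0.006 F(axle axes) [-0.8 -0.8 -0.3] err mm [-0.1 -0.1 -0.2]
('cap n,r,deg', 17, np.float64(0.1044), np.float64(0.08), 'spoke-based', np.float64(-0.51))
16.8 -84 -0.006 F(axle axes) [-0.1 -0.4  0.2] err mm [-0.1 -0.  -0.3]
17.43 -84 -0.03 F(axle axes) [ 0.1 -0.6  0.4] err mm [-0.1  0.   0.3]
18.21 -84 -0.08 F(axle axes) [-0.8 -0.2 -0.6] err mm [-0.   0.  -0.3]
('cap n,r,deg', 17, np.float64(0.1044), np.float64(0.08), 'spoke-based', np.float64(0.06))
19.0 -50 -0.1 F(axle axes) [-0.  0. -1.] err mm [-0. -0. -1.]
19.74 -30 -0.15 F(axle axes) [ 0.1 -0.3 -0.2] err mm [-0.   0.2 -0.9]
('cap n,r,deg', 17, np.float64(0.1044), np.float64(0.08), 'spoke-based', np.float64(0.15)) [0.46473809 0.07630989 0.43019773]
```

View pics/top4.png

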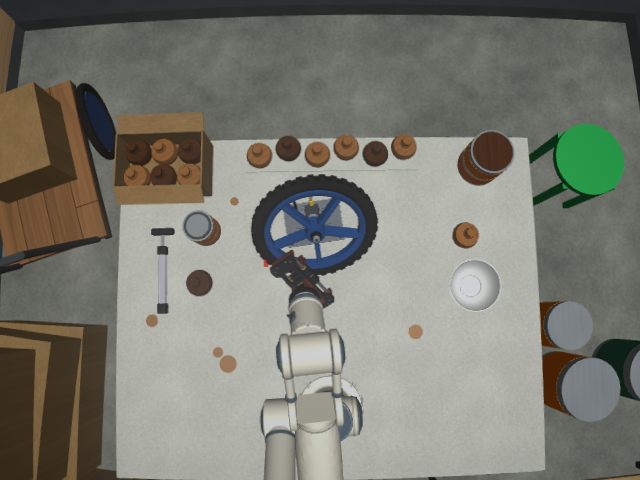

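View pics/sc4.png

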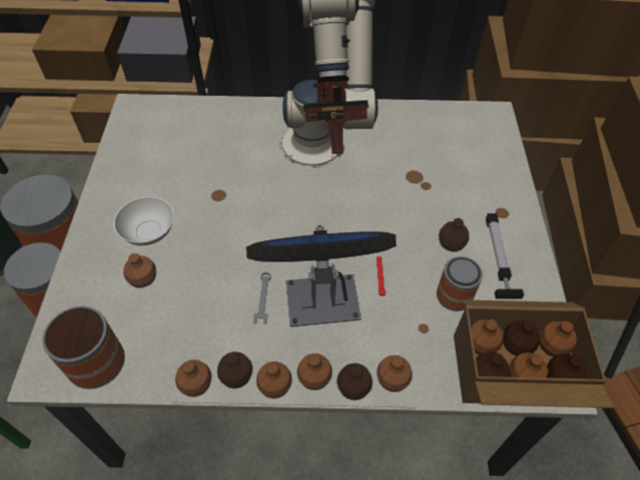

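The cap is now at the top, at (311,202), straight up the slope from the nut at (316,237). The bench objects look unchanged from the first pictures, and the arm is clear.

```bash
python3 - <<'E'
from bench import *
job_done();print(state()["time"])
E
```

```text
the job is handed in; nothing more can be done
the job is handed in; nothing more can be done
```

The valve is at twelve o'clock, the wheel is standing still, and the job is handed in.

- **What I did:** With the gripper closed, I pushed one spoke about 116° counter-clockwise over the top of the wheel. The last degrees were in small steps with a camera check after each, then I backed off the spoke and withdrew. One spoke was enough, so I did not need to push several in turn.
- **Valve position:** The last check put it 0.08° from the top by the yellow cap and 0.15° by the spokes; the limit is 7°. The two readings agreed to about 1° all through the final approach.
- **Standing still:** The cap reading was the same before and after the arm withdrew.
- **Forces:** Wrist readings at the end of each step stayed around 1 N.
- **Bench objects:** By eye, nothing moved between the first and last pictures. I did not measure their positions.
- **Time:** Robot time was about 21 s of the 61 s allowed.
- **One disagreement:** About 10° short of the goal, 6° of tip travel turned the wheel only about 1.6°. The wheel had probably coasted a few degrees ahead of the fingertip. I finished at 20 mm/s, where it followed the fingertip degree for degree.
- **Cap radius:** It read 104 to 106 mm late on, against 107 mm given. That is within the camera's accuracy and does not affect the angle.

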